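# Close up the control box

## Robot

A 7-joint arm with a two-finger parallel gripper is mounted at the origin on a cart in front of the work surface, level with it; the furniture and walls round the work are solid. World frame = base frame: x ahead of the robot, y to its left, z up, the work surface at z = 0. Lengths are in mm, angles in rad, forces in N, time in s.
With the tool pointing down it reaches from about 400 to 900 mm from the base axis. Payload 5.5 kg.
Tool frame: the origin (TCP) lies midway between the tips of the shut fingers; the grasp point (between the pads) lies 19 mm behind it; z points along the fingers, y is the line along which they close (so a half turn about z gives the same grasp; the last joint's range is limited). The gripper opens to 92 mm and grips with 3 to 60 N. Pads are 19 mm wide; open, the fingers measure 130 mm over their backs; the gripper's body (75 mm by 190 mm) begins 47 mm behind the grasp point.
Start: joints at [-0.959, 0.501, -0.427, 1.55, 0.221, 1.138, -0.21], TCP at [222.113, 610.873, 226.729] pointing down, gripper open.
Joint ranges: [-2.88, 2.88], [-0.31, 2.03], [-1.54, 1.56], [0.2, 2.42], [-1.41, 4.55], [0.19, 2.02], [-2.57, 2.57]. Speed limits (rad/s): [2.57, 2.57, 3.14, 3.14, 3.14, 3.14, 3.14].

## Interface

Orientations are given as a rotation vector (axis times angle).
In Python, from rig import * gives the robot as it stands. The module is installed in compiled form; this text tells all that it offers.
- The arm moves only by the tool step_arm, never from a script. Its argument "increments" is one flat list of numbers, 6 for each row, row after row: the shift along the tool's x, y, z in units of 50 mm (1.0 is 50 mm), then the turn, a rotation vector about the tool's x, y, z in units of 8 degrees (1.0 is 8 degrees). In form: [dx, dy, dz, rx, ry, rz, dx, dy, dz, rx, ry, rz, ...]. A call has 1 to 5 rows; each row is the pose to reach, as a shift and turn from the pose commanded when the call began, along the tool's axes at that moment; what a row does not reach only later rows make up. A row lasts 1/10 s, in which the tool goes at most 50 mm and 8.59 degrees, less where a joint would pass 70% of its speed; a pose out of reach is approached as far as the arm can. A call with a gripper value outside its range is refused whole. "claw" is the finger opening in mm, from 0 to 91.8, set as the call begins (left out, the last holds). The fingers move at their own pace and stop on an object; "grip_force" is the grip in N (left out, the last holds). Time passes only in rows, so rows that repeat a pose let the fingers close. It gives the time, the measured TCP pose, the force, the opening and the grip force at its end, in the units of the state.
- sense(): the state, without advancing time (a new reading comes with each control period).
- read_camera(name): name is "scene" or "top" or "wrist"; returns a dict with "image" (420x560x3 uint8, blue, green, red), "depth" (420x560 float32, mm along the optical axis (not along the pixel's ray), 0 where there is no reading), "camera_matrix" (3x3 intrinsics, pixels), "R" (3x3) and "t" (3): a world point X has camera coordinates R X + t. Camera axes: x right, y down, z forward; pixel columns grow to the right and rows downward; lengths in mm; the calibration is good to about 2 mm. A picture is of the moment at which its call begins.
- finish_job(): hands the job in; it is judged then, once.
The state is a dict: "time_s": time; "joint_pos": joint angles; "joint_velocities": joint speeds; "joint_efforts": joint torques, N m; "position": TCP position; "ee_rot": TCP orientation; "contact_force": force on the tool from outside, world axes, zero at the start; "moment": the same for the moment, N m; "gripper_width": finger opening in mm; "gripper_force": force on a finger pad.
Only numpy, scipy, OpenCV 4.12 (cv2) and the standard library are available. Lean on these libraries where they do the work, as an engineer would, in place of code of your own. Each camera call takes 0.05 s, during which the arm holds its last target. There are 200 camera calls.

## Task

Close up the control box that is screwed down on the worktop: push its hinged cover down onto the seal, then set the fingertips in the slot of each of the two round quarter-turn fasteners in turn, press down and turn it clockwise as far as it goes, so that both are locked and hold the cover down against the springy seal on their own. This is fingertip work: nothing is to be gripped or lifted, the cover is not to be swung open any further, and the other things on the worktop stay where they are.

Things in the scene. Friction and masses are not known exactly. Their poses are not given: they have to be found in the camera images.
- control_box: Grey rectangular equipment box, 170 (its x) by 270 (its y) by 70 mm high, screwed down, immovable; the top face of the shut cover is 79 mm above the worktop. Origin: centre of its underside, on the worktop. x points from its front wall (robot side) to the hinge at the back, y to its left, z up. Cable glands stick 22 mm out of its left side, low screw lugs 22 mm out of both sides
- cover_hinge (a point): Middle of the cover's hinge axis, which lies along the box's y at x = +89 mm, z = 74 mm in the box frame; axes as the box's. The cover is a grey plate 175 by 276 mm, 8 mm thick; its front edge is 178 mm from this axis, its top face 5 mm above it when shut
- cover (a joint): Angle of the cover (rad): 0 = fully shut on a solid stop, positive = front edge raised; start 0.35 to 0.75. The hinge is stiff (friction about 0.33 N m): the cover stays where it is left; 1 to 4 N down at the front edge shuts it as far as the seal
- seal: Black rubber strip, 80 mm long, inside the front rim of the box; origin: middle of its top, 80 mm above the worktop when free. It springs the cover up from about 0.05 rad on: unlatched and let go, the cover rises to about 0.05 rad (front edge 8 mm up). About 15 N down at one fastener shuts it fully
- push_point (a point): Point on the cover's top face midway between the two fasteners, 16 mm behind its front edge; z axis square to the face. Between the black collars the flat cover is 65 mm wide here
- slot_l (a point): Centre of the slot floor of the left fastener (box x -38, y +78 mm), 4 mm above the cover's top face, 83 mm above the worktop when shut. The slot is 28 mm wide, 12 mm deep, runs right across a bare metal disc (77 mm diameter) that sits inside a fixed black collar of 91 mm outside diameter, level with it, so only the slot can be used. Frame: y along the slot, z up on the turning axis; turns with the disc
- slot_r (a point): The same for the right fastener (box x -38, y -78 mm)
- fastener_l (a joint): Turn of the left fastener (rad), positive clockwise from above: 0 = free, slot parallel to the cover's front edge; pi/2 = locked, slot pointing to that edge; solid stops at both. Start 0 to 0.3. Friction 0.05 N m, stays where left. From about 0.8 rad its tongue goes under a keeper if the cover is pressed shut, and then holds it within 0.015 rad; if not, it jams or rides over: turn back, press
- fastener_r (a joint): The same for the right fastener
- jar: White plastic jar with a green lid, 52 mm diameter, 94 mm high, standing to the right of the box; origin: centre of its underside. To be left alone
- can: Used food can with a green and red band, 55 mm diameter, 88 mm high, standing to the left of the box; origin: centre of its underside. To be left alone
- glue_box: Small carton 34 by 115 by 20 mm lying in front of the box; origin: centre of its underside. To be left alone
- screw_bag: Small bag of parts, 39 by 65 by 19 mm, lying in front of the box; origin: centre of its underside. To be left alone
- ring: Flat steel ring, 78 mm diameter, 6 mm high, lying in front of the box; origin: centre of its underside. To be left alone
- scissors: Utility shears with blue handles, 99 by 151 by 14 mm, lying to the left; origin: centre of their underside. To be left alone
- pack: Blister pack on a black card, 50 by 70 by 17 mm, lying to the right; origin: centre of its underside. To be left alone

How it is judged:
By the outcome, as a careful person would: the job done as asked, in the order asked, and still so for the second after the job is handed in, with the robot touching nothing.
It also fails if it takes over 61 s, if anything falls off the work surface, if the arm or the gripper's body presses on something with over 40 N, if the wrist force passes 120 N, or if a joint passes its speed limit or range.

## Working session

There is one attempt and no reset: what is moved stays moved. The work goes in short steps, Python scripts to look and compute and a tool call to move; the robot and the scene stay as the last step left them, time stands still between calls to the robot, and variables do not carry over. Pictures are saved under pics/ and viewed, at most 10 in all, crops included, and the job is handed in when it is done.

Besides the shell and the picture viewer there is one more tool, called as name(argument=value, ...) on one line, values as JSON. step_arm: Moves the arm, as the interface text tells. Its arguments: {"type":"object","properties":{"increments":{"type":"array"},"claw":{"type":"number"},"grip_force":{"type":"number"}},"required":["increments"]}

```bash
mkdir -p pics; ls; python3 - <<'E'
from rig import *
import cv2,numpy as np
s=sense();print({k:np.round(v,3) for k,v in s.items()})
ims=[]
for n in("scene","top"):
    c=read_camera(n);cv2.imwrite(f"pics/{n}0.png",c["image"]);np.savez(f"{n}0.npz",**c)
    print(n,c["camera_matrix"].tolist(),np.round(c["R"],3).tolist(),c["t"])
E
```

```text
pics
{'time_s': np.float64(0.0), 'joint_pos': array([-0.959,  0.502, -0.427,  1.551,  0.221,  1.138, -0.21 ]), 'joint_velocities': array([-0.001, -0.001,  0.   , -0.   , -0.002,  0.001, -0.001]), 'joint_efforts': array([-0.0000e+00, -5.6659e+01, -5.8160e+00, -2.7911e+01, -6.9000e-02,
        3.0000e-02,  0.0000e+00]), 'position': array([221.973, 610.188, 225.664]), 'ee_rot': array([-5.450e-01, -3.094e+00,  3.000e-03]), 'contact_force': array([-0.007,  0.048, -0.497]), 'moment': array([-0.012,  0.   , -0.015]), 'gripper_force': np.float64(0.0), 'gripper_width': np.float64(91.369)}
scene [[426.58181112643877, 0.0, 280.367822773977], [0.0, 426.58181112643877, 212.94506123214987], [0.0, 0.0, 1.0]] [[0.61, -0.792, 0.006], [-0.453, -0.355, -0.818], [0.65, 0.496, -0.576]] [-319.23394572  302.34574285 1197.42424295]
top [[445.67589036984987, 0.0, 288.32993209685765], [0.0, 445.67589036984987, 216.27482124940963], [0.0, 0.0, 1.0]] [[-0.022, -1.0, -0.015], [-0.994, 0.023, -0.106], [0.106, 0.013, -0.994]] [  22.78368001  513.47671936 1246.53612881]
```

View pics/scene0.png

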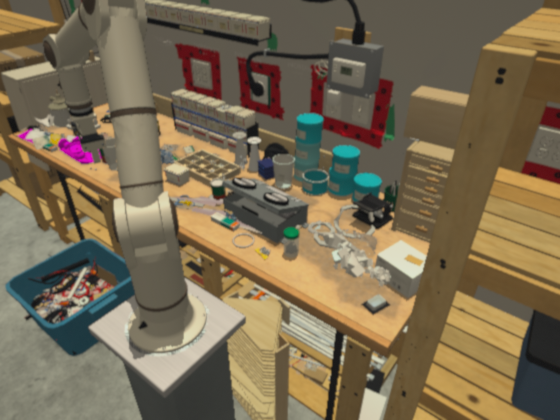

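View pics/top0.png

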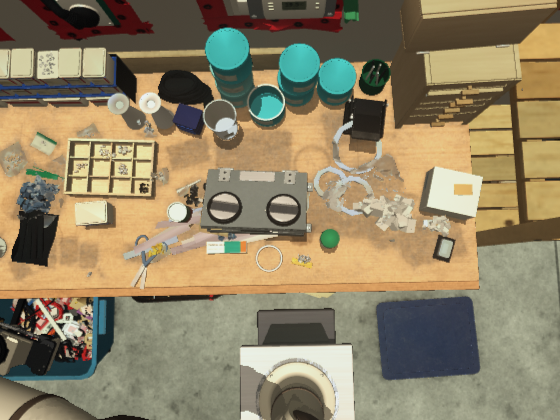

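The scene view shows the grey box with its cover ajar in mid-bench. In the top view the cover spans about (205–308, 170–232), with the discs at about (225,207) left and (283,208) right. Next I measure by depth.

```bash
cat > h.py <<'E'
import numpy as np,cv2
def cloud(c):
    K,R,t,d=c["camera_matrix"],c["R"],c["t"],c["depth"].astype(float)
    v,u=np.mgrid[:d.shape[0],:d.shape[1]]
    P=np.stack([(u-K[0,2])/K[0,0]*d,(v-K[1,2])/K[1,1]*d,d],-1)
    return (P-t)@R
E
python3 - <<'E'
from h import *
c=np.load("top0.npz");P=cloud(c)
im=c["image"][150:260,190:350]
cv2.imwrite("pics/crop0.png",cv2.resize(im,None,fx=5,fy=5,interpolation=cv2.INTER_CUBIC))
for u,v in[(212,175),(255,177),(300,176),(212,190),(255,190),(300,190),(255,205),(255,220),(256,228),(225,207),(283,208),(207,228),(306,228),(207,172),(306,172),(256,236),(256,260),(329,239),(178,212)]:print(u,v,np.round(P[v,u],1))
E
```

```text
212 175 [627.  218.4  86.7]
255 177 [618.5  99.8  86.5]
300 176 [618.3 -24.1  85.9]
212 190 [581.5 214.7 107.9]
255 190 [579.3  98.8 103.7]
300 190 [576.7 -22.9 101.7]
255 205 [536.2  97.9 120. ]
255 220 [494.4  97.  137. ]
256 228 [473.3  94.6 138.3]
225 207 [532.  177.1 125.5]
283 208 [525.6  23.5 126.1]
207 228 [477.3 224.9 126. ]
306 228 [ 378.8   -5.1 1294. ]
207 172 [653.2 248.4   4.8]
306 172 [647.3 -43.5  -2. ]
256 236 [460.9 106.3   6.6]
256 260 [391.8 107.5   3.1]
329 239 [442.4 -97.2 100.4]
178 212 [526.7 312.8  84.2]
```

View pics/crop0.png

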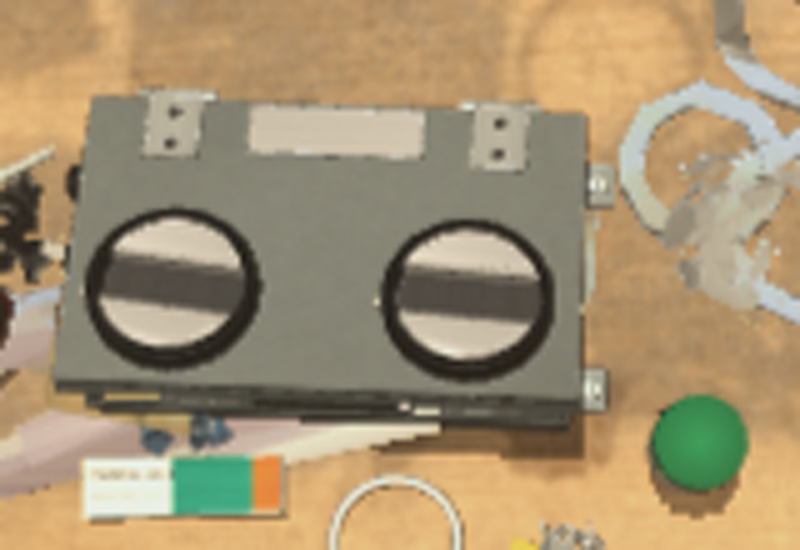

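The crop shows the left collar at about crop (174,288), or pixel (224.8,207.6), and the right at about (468,299), or (283.6,209.8). Both slots run nearly along the front edge. I fit the plane next.

```bash
python3 - <<'E'
from h import *
c=np.load("top0.npz");P=cloud(c);K,R,t=c["camera_matrix"],c["R"],c["t"]
Q=np.vstack([P[185:192,212:300].reshape(-1,3),P[192:222,246:262].reshape(-1,3),P[185:222,302:304].reshape(-1,3)])
for _ in range(3):
    m=Q.mean(0);n=np.linalg.svd(Q-m)[2][2];n*=np.sign(n[2]);r=(Q-m)@n;Q=Q[abs(r)<6]
print("n",n,"ang",np.arccos(n[2]),"yaw from n",np.arctan2(-n[1],-n[0]),len(Q),r.std())
def ray(u,v,off):
    d=R.T@np.array([(u-K[0,2])/K[0,0],(v-K[1,2])/K[1,1],1]);o=-R.T@t
    return o+d*((m+off*n-o)@n)/(d@n)
L=ray(224.8,207.6,16);Rr=ray(283.6,209.8,16)
print("L",L,"R",Rr,np.linalg.norm(L-Rr),"yaw",np.arctan2(-(L-Rr)[0],(L-Rr)[1]))
e=[ray(208.6,169.4,0),ray(307,173,0),ray(201,227.5,0),ray(305.5,235,0)]
print(np.round(e,1))
y=np.arctan2(-(L-Rr)[0],(L-Rr)[1])
bx=np.array([np.cos(y),np.sin(y),0]);by=np.array([-np.sin(y),np.cos(y),0])
a=np.arccos(n[2]);M=(L+Rr)/2-16*n
# disc centre on face is 127 mm from hinge along cover, 5 above axis
cx=np.cos(a)*bx-np.sin(a)*np.array([0,0,1]);H=M+127*cx-5*n
print("yaw",y,"hinge",H,"expect z74; box origin",H-89*bx)
O=H-89*bx;print("slots shut",O-38*bx+78*by,O-38*bx-78*by)
print("push",H+5*n-162*cx)
# slot directions crop pixels
for nm,p in(("l",[(104,272),(243,290)]),("r",[(398,290),(543,300)])):
    A,B=[ray(190+x/5,150+yy/5,4) for x,yy in p];d=A-B
    print(nm,"slot angle cw",-(np.arctan2(d@cx*-1,d@by)), A,B)
E
```

```text
n [ 0.49507624 -0.02831491  0.86838804] ang 0.5188539923439717 yaw from n 3.084461856630899 132 1.9083327981281513
L [527.29515784 173.80792096 149.76491833] R [517.89268596  21.43650931 150.15709001] 152.6617416522901 yaw -0.061629439812771
[[647.8 232.1  64.6]
 [630.4 -44.3  65.5]
 [475.9 233.1 162.6]
 [450.2 -33.  168.5]]
yaw -0.061629439812771 hinge [622.27322593  91.42431     68.74742426] expect z74; box origin [533.4421918   96.90585862  68.74742426]
slots shut [500.31838837 177.09821266  68.74742426] [490.71028069  21.39437755  68.74742426]
push [484.33682276  99.9472076  153.42278051]
l slot angle cw 0.11359254256585714 [539.1935139  213.80675054 130.46705925] [527.3121324  139.84468999 134.82911884]
r slot angle cw 0.04048632583102204 [525.59038804  58.50456689 133.15850191] [518.29736446 -17.48001894 134.83874817]
```

```bash
cat > fit.py <<'E'
from h import *
from scipy.optimize import least_squares
c=np.load("top0.npz");P=cloud(c);K,R,t=c["camera_matrix"],c["R"],c["t"]
px=np.array([(93,97),(585,115),(55,382),(578,402),(174,288),(468,299)])/5+[190,150]-.4
D=P[180:224,210:302].reshape(-1,3)
D=np.vstack([P[184:190,212:300].reshape(-1,3),P[190:222,246:262].reshape(-1,3)])
def fr(p):
    x,y,w,a=p;bx=np.array([np.cos(w),np.sin(w),0]);by=np.array([-np.sin(w),np.cos(w),0]);z=np.array([0,0,1.])
    H=np.array([x,y,0])+89*bx+74*z;cx=np.cos(a)*bx-np.sin(a)*z;n=np.cos(a)*z+np.sin(a)*bx
    return H,cx,by,n,bx
def res(p,full=False):
    H,cx,by,n,bx=fr(p)
    X=np.array([H-s*cx+l*by+h*n for s,l,h in[(3,138,5),(3,-138,5),(178,138,5),(178,-138,5),(127,78,21),(127,-78,21)]])
    q=X@R.T+t;uv=q[:,:2]/q[:,2:]*[K[0,0],K[1,1]]+K[:2,2]
    r1=((uv-px)/.7).ravel();r2=(D-H)@n-5;r2=r2[abs((D-H)@by)<130]
    if full:return uv-px,r2
    return np.r_[r1,np.clip(r2,-12,12)/4/np.sqrt(len(r2)/20)] 
E
python3 - <<'E'
from fit import *
r=least_squares(res,[533,97,-.06,.42],loss="soft_l1",x_scale=[10,10,.05,.05]);p=r.x;a,b=res(p,1)
print(p,np.round(a,1).tolist(),np.percentile(b,[5,25,50,75,95]))
H,cx,by,n,bx=fr(p)
print("push",H+5*n-162*cx,"slots",H-127*cx+9*n+78*by,H-127*cx+9*n-78*by)
O=np.array([p[0],p[1],0]);print("shut",O-38*bx+78*by,O-38*bx-78*by,"push",O-73*bx)
E
```

```text
[ 5.48391925e+02  9.84841844e+01 -6.04103665e-02  3.68383508e-01] [[-0.2, 0.4], [0.7, 0.2], [-1.0, -0.0], [0.6, -0.1], [-0.5, -0.6], [0.3, -0.6]] [-2.86359839 -0.62032325  0.75169771  2.18228335  4.00387887]
push [488.17098805 102.12658528 137.00202676] slots [526.91024672 177.92602528 128.12989435] [517.49196052  22.21059289 128.12989435]
shut [515.17038621 178.63609855   0.        ] [505.75210002  22.92066616   0.        ] push [475.52508841 102.89145939   0.        ]
```

Model fit is good: box at (548,98.5), yaw −0.06, cover at 0.37 rad. Next, a helper that turns a target pose into tool-axis numbers.

```bash
cat > go.py <<'E'
import sys,numpy as np
from rig import *
from scipy.spatial.transform import Rotation as Ro
def go(x,y,z,yaw):  # yaw = direction of tool y in world, deg, tool down
    s=sense();R0=Ro.from_rotvec(s["ee_rot"]);a=np.radians(yaw)
    Y=np.array([np.cos(a),np.sin(a),0]);Z=np.array([0,0,-1.]);Rt=Ro.from_matrix(np.stack([np.cross(Y,Z),Y,Z],1))
    d=R0.inv().apply(np.array([x,y,z])-s["position"])/50;r=np.degrees((R0.inv()*Rt).as_rotvec())/8
    print("t",s["time_s"],"p",np.round(s["position"],1),"F",np.round(s["contact_force"],1),"w",s["gripper_width"],"j",np.round(s["joint_pos"],2));print(np.round(d,2),np.round(r,2))
if __name__=="__main__":go(*map(float,sys.argv[1:]))
E
python3 go.py 480 102 230 86.5
```

```text
t 0.1 p [222.  610.2 225.8] F [-0.3  0.4  1.1] w 91.72768804206189 j [-0.96  0.5  -0.43  1.55  0.22  1.14 -0.21]
[-8.32 -7.79 -0.07] [-0.01 -0.   -2.06]
```

step_arm(increments=[-0.55, -0.52, 0, 0, 0, 0, -1.1, -1.04, 0, 0, 0, 0, -1.65, -1.56, 0, 0, 0, 0, -2.2, -2.08, 0, 0, 0, 0, -2.75, -2.6, 0, 0, 0, 0], claw=0, grip_force=10)

```text
time_s: 0.6
position: [307.3, 440.0, 226.3]
ee_rot: [-0.545, -3.094, 0.001]
contact_force: [0.4, 0.1, 0.2]
gripper_width: 56.6
gripper_force: 0.0
```

step_arm(increments=[-0.55, -0.52, 0, 0, 0, 0, -1.1, -1.04, 0, 0, 0, 0, -1.65, -1.56, 0, 0, 0, 0, -2.2, -2.08, 0, 0, 0, 0, -2.75, -2.6, 0, 0, 0, 0])

```text
time_s: 1.1
position: [392.0, 270.9, 226.5]
ee_rot: [-0.545, -3.094, 0.0]
contact_force: [1.2, 0.8, -0.8]
gripper_width: 16.6
gripper_force: 0.0
```

step_arm(increments=[-0.55, -0.52, 0, 0, 0, -0.4, -1.1, -1.04, 0, 0, 0, -0.8, -1.65, -1.56, 0, 0, 0, -1.2, -2.2, -2.08, 0, 0, 0, -1.6, -2.75, -2.6, 0, 0, 0, -2.06])

```text
time_s: 1.6
position: [476.7, 101.8, 226.5]
ee_rot: [-0.092, -3.14, 0.0]
contact_force: [0.2, 0.3, 0.3]
gripper_width: 0.4
gripper_force: 0.0
```

```bash
python3 go.py 487 102 160 86.5; python3 - <<'E'
from rig import *
import cv2,numpy as np
c=read_camera("wrist");cv2.imwrite("pics/w1.png",c["image"]);np.savez("w1.npz",**c)
E
```

```text
t 1.6 p [476.7 101.8 226.5] F [0.2 0.3 0.3] w 0.40773642869773846 j [-0.09  0.19 -0.19  1.95  0.04  1.    1.21]
[-0.21  0.02  1.33] [-0.   -0.    0.02]
```

View pics/w1.png

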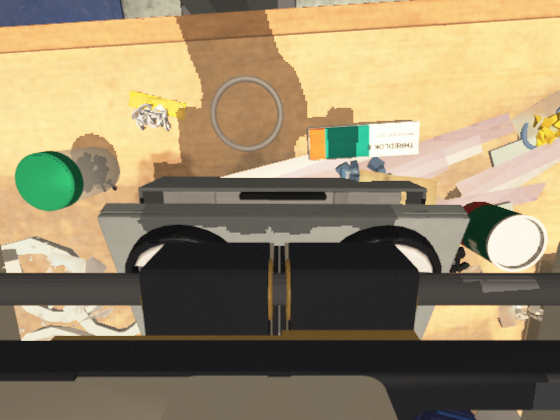

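The wrist view shows the cover's front edge centred at u≈283 and the shut fingers at u≈280, so alignment is good. I go down and press along the cover's arc.

step_arm(increments=[-0.14, 0.02, 0.75, 0, 0, 0, -0.28, 0.02, 1.5, 0, 0, 0, -0.28, 0.02, 1.65, 0, 0, 0])

```text
time_s: 1.95
position: [487.9, 102.6, 140.5]
ee_rot: [-0.097, -3.133, 0.003]
contact_force: [-0.7, 0.0, -0.3]
gripper_width: 0.5
gripper_force: 0.2
```

step_arm(increments=[0.03, 0, 0.12, 0, 0, 0, 0.08, 0, 0.26, 0, 0, 0, 0.13, 0, 0.4, 0, 0, 0, 0.17, 0, 0.52, 0, 0, 0, 0.2, 0, 0.65, 0, 0, 0])

```text
time_s: 2.45
position: [480.8, 104.5, 112.0]
ee_rot: [0.095, 3.139, 0.001]
contact_force: [0.1, 0.1, 0.5]
gripper_width: 0.8
gripper_force: 0.2
```

```bash
python3 go.py 478 102 87 86.5
```

```text
t 2.45 p [480.8 104.5 112. ] F [0.1 0.1 0.5] w 0.8010865279060099 j [-0.12  0.35 -0.18  2.05  0.09  0.75  1.16]
[ 0.05 -0.05  0.5 ] [0.   0.01 0.  ]
```

step_arm(increments=[0.02, -0.05, 0.12, 0, 0, 0, 0.04, -0.05, 0.25, 0, 0, 0, 0.05, -0.05, 0.38, 0, 0, 0, 0.05, -0.05, 0.5, 0, 0, 0, 0.05, -0.05, 0.5, 0, 0, 0])

```text
time_s: 2.95
position: [477.4, 101.6, 86.0]
ee_rot: [-0.096, -3.139, 0.001]
contact_force: [-0.5, 0.2, 1.3]
gripper_width: 0.4
gripper_force: 1.2
```

```bash
python3 go.py 478 102 81 86.5; python3 - <<'E'
from rig import *
import cv2,numpy as np
c=read_camera("top");np.savez("top1.npz",**c)
cv2.imwrite("pics/t1.png",cv2.resize(c["image"][140:270,180:350],None,fx=4,fy=4,interpolation=cv2.INTER_CUBIC))
E
```

```text
t 2.95 p [477.4 101.6  86. ] F [-0.5  0.2  1.3] w 0.4133887801395736 j [-0.12  0.39 -0.17  2.07  0.1   0.69  1.15]
[-0.01  0.01  0.1 ] [-0.   -0.01 -0.  ]
```

View pics/t1.png

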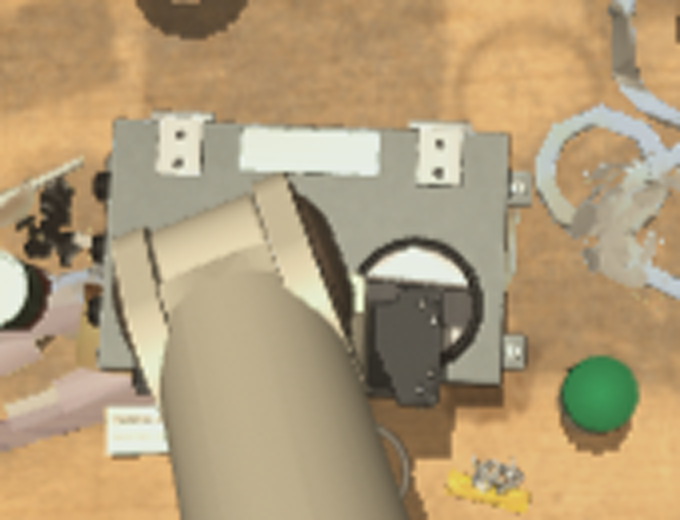

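The cover is now almost flat, with its front edge at the box rim. A little more press onto the seal, then I rise clear.

step_arm(increments=[0, 0, 0.07, 0, 0, 0, 0, 0, 0.14, 0, 0, 0, 0, 0, 0.14, 0, 0, 0])

```text
time_s: 3.3
position: [477.3, 101.7, 79.8]
ee_rot: [-0.096, -3.139, 0.001]
contact_force: [-3.2, -1.2, 6.5]
gripper_width: 0.1
gripper_force: 3.2
```

step_arm(increments=[0, 0, -0.3, 0, 0, 0, 0, 0, -0.8, 0, 0, 0, 0, 0, -1.3, 0, 0, 0, -0.4, 0.7, -1.4, 0, 0, 0, -0.8, 1.4, -1.4, 0, 0, 0.8], claw=20)

```text
time_s: 3.8
position: [524.2, 169.1, 151.8]
ee_rot: [0.278, 3.125, 0.001]
contact_force: [1.2, 0.9, -0.3]
gripper_width: 20.0
gripper_force: 0.0
```

```bash
python3 go.py 515 178.5 115 80; python3 - <<'E'
from rig import *
import cv2,numpy as np
c=read_camera("wrist");cv2.imwrite("pics/w2.png",c["image"]);np.savez("w2.npz",**c)
E
```

```text
t 3.8 p [524.2 169.1 151.8] F [ 1.2  0.9 -0.3] w 19.974999228212898 j [-0.21  0.39 -0.18  1.88  0.09  0.88  0.96]
[0.22 0.15 0.74] [ 0.01  0.03 -0.02]
```

View pics/w2.png

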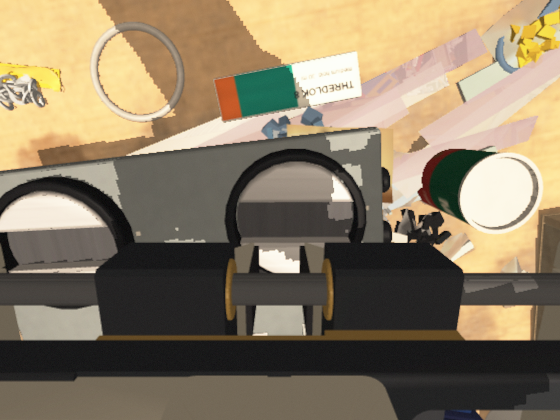

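The wrist view shows the left disc with its outer collar at u≈227–365, top v≈149, and the slot nearly along tool y at v≈203–245. I check the centre against the model.

```bash
python3 - <<'E'
from h import *
for nm in("w2",):
    c=np.load(nm+".npz");K,R,t=c["camera_matrix"],c["R"],c["t"];o=-R.T@t
    def ray(u,v,z):
        d=R.T@np.array([(u-K[0,2])/K[0,0],(v-K[1,2])/K[1,1],1]);return np.round(o+d*(z-o[2])/d[2],1)
    print("collar left/right/front",ray(227,215,100),ray(365,215,100),ray(297,149,102))
    print("slot edge front top",ray(245,202,101),ray(350,202,101))
    def pr(X):
        q=R@np.array(X)+t;return np.round(q[:2]/q[2]*[K[0,0],K[1,1]]+K[:2,2],1)
    print("model collar c",pr([515.5,178.5,101]),"slot floor",pr([515.5,178.5,89]), "front",pr([515.5-45.4,181.2,102.5]))
E
```

```text
collar left/right/front [505.7 138.7 100. ] [520.9 223.7 100. ] [473.1 188.4 102. ]
slot edge front top [499.3 151.6 101. ] [510.7 215.3 101. ]
model collar c [292.4 219.5] slot floor [291.7 214.5] front [284.2 146.1]
```

```bash
python3 go.py 516.8 179.8 93 80
```

```text
t 3.85 p [527.1 177.6 151.8] F [5.4 6.2 1. ] w 19.927303123296056 j [-0.22  0.39 -0.18  1.87  0.09  0.88  0.94]
[ 0.22 -0.    1.17] [ 0.06  0.04 -0.04]
```

step_arm(increments=[0.21, 0, 0.3, 0, 0, 0, 0.21, 0, 0.7, 0, 0, 0, 0.21, 0, 0.9, 0, 0, 0, 0.21, 0, 1.0, 0, 0, 0, 0.21, 0, 1.05, 0, 0, 0])

```text
time_s: 4.35
position: [510.3, 171.0, 97.3]
ee_rot: [-0.271, -3.127, 0.001]
contact_force: [-6.9, -0.5, 11.1]
gripper_width: 19.7
gripper_force: 5.5
```

```bash
python3 go.py 516.8 179.8 92 80
```

```text
t 4.35 p [510.3 171.   97.3] F [-6.9 -0.5 11.1] w 19.71743266031073 j [-0.23  0.45 -0.17  1.94  0.11  0.77  0.93]
[-0.1   0.2   0.11] [-0.01 -0.02  0.01]
```

The tips rest on the disc rim, because the last reading was taken mid-settling. I lift, correct and try again.

step_arm(increments=[0, 0, -0.35, 0, 0, 0, -0.1, 0.2, -0.35, 0, 0, 0, -0.1, 0.2, -0.35, 0, 0, 0, -0.1, 0.2, -0.35, 0, 0, 0])

```text
time_s: 4.75
position: [518.5, 180.3, 114.4]
ee_rot: [-0.27, -3.13, -0.0]
contact_force: [-0.7, -0.9, -0.3]
gripper_width: 20.3
gripper_force: 0.0
```

```bash
python3 go.py 516.8 179.8 92 80
```

```text
t 4.75 p [518.5 180.3 114.4] F [-0.7 -0.9 -0.3] w 20.28801831406295 j [-0.24  0.44 -0.18  1.91  0.1   0.81  0.93]
[ 0.03 -0.02  0.45] [ 0.   -0.    0.02]
```

step_arm(increments=[0.03, -0.02, 0.12, 0, 0, 0, 0.03, -0.02, 0.25, 0, 0, 0, 0.03, -0.02, 0.38, 0, 0, 0, 0.03, -0.02, 0.48, 0, 0, 0, 0.03, -0.02, 0.48, 0, 0, 0])

```text
time_s: 5.25
position: [516.8, 179.0, 90.0]
ee_rot: [-0.271, -3.129, 0.001]
contact_force: [0.9, -1.2, 1.1]
gripper_width: 20.0
gripper_force: 1.5
```

```bash
python3 go.py 516.8 179.8 83 80
```

```text
t 5.25 p [516.8 179.   90. ] F [ 0.9 -1.2  1.1] w 20.038361003618974 j [-0.24  0.47 -0.17  1.92  0.11  0.76  0.92]
[0.   0.02 0.14] [-0.   -0.    0.01]
```

In the slot: the tips are below the rim at little force. Now I press.

step_arm(increments=[0, 0, 0.06, 0, 0, 0, 0, 0, 0.12, 0, 0, 0, 0, 0, 0.18, 0, 0, 0, 0, 0, 0.18, 0, 0, 0])

```text
time_s: 5.65
position: [516.4, 179.1, 83.1]
ee_rot: [-0.271, -3.129, 0.001]
contact_force: [-3.8, -3.0, 14.6]
gripper_width: 20.0
gripper_force: 7.0
```

step_arm(increments=[0, 0, 0.04, 0, 0, 0, 0, 0, 0.04, 0, 0, 0.8, 0, 0, 0.04, 0, 0, 1.6, 0, 0, 0.04, 0, 0, 2.4, 0, 0, 0.04, 0, 0, 3.2])

```text
time_s: 6.15
position: [516.0, 180.4, 82.7]
ee_rot: [-0.963, -2.989, -0.001]
contact_force: [-9.9, -1.4, 27.0]
gripper_width: 19.9
gripper_force: 13.9
```

step_arm(increments=[0, 0, 0, 0, 0, 0.7, 0, 0, 0, 0, 0, 1.4, 0, 0, 0, 0, 0, 2.1, 0, 0, 0, 0, 0, 2.8, 0, 0, 0, 0, 0, 2.8])

```text
time_s: 6.65
position: [516.2, 181.7, 82.8]
ee_rot: [-1.522, -2.747, -0.003]
contact_force: [-8.6, 1.0, 27.3]
gripper_width: 19.8
gripper_force: 13.4
```

```bash
python3 go.py 516.8 179.8 83 -3.5
```

```text
t 6.65 p [516.2 181.7  82.8] F [-8.6  1.  27.3] w 19.76429723626282 j [-0.41  0.47  0.03  1.93 -0.02  0.73  0.19]
[-0.04 -0.01 -0.  ] [ 0.   -0.02  4.44]
```

step_arm(increments=[0, 0, 0, 0, 0, 0.7, 0, 0, 0, 0, 0, 1.4, 0, 0, 0, 0, 0, 2.1, 0, 0, 0, 0, 0, 2.8, 0, 0, 0, 0, 0, 3.5])

```text
time_s: 7.15
position: [517.0, 182.9, 82.8]
ee_rot: [-2.141, -2.296, -0.007]
contact_force: [-6.9, 2.7, 23.3]
gripper_width: 19.6
gripper_force: 11.7
```

step_arm(increments=[0, 0, 0, 0, 0, 0.5, 0, 0, 0, 0, 0, 1.0, 0, 0, 0, 0, 0, 1.5, 0, 0, 0, 0, 0, 1.8, 0, 0, 0, 0, 0, 1.8])

```text
time_s: 7.65
position: [517.7, 181.9, 82.8]
ee_rot: [-2.41, -2.013, -0.007]
contact_force: [-5.6, 1.1, 23.1]
gripper_width: 20.2
gripper_force: 14.3
```

```bash
python3 go.py 516.8 179.8 83 -3.5; python3 -c "
from rig import *
print(sense()['moment'])"
```

```text
t 7.65 p [517.7 181.9  82.8] F [-5.6  1.1 23.1] w 20.20766018472465 j [-0.55  0.48  0.21  1.94 -0.15  0.73 -0.44]
[-0.05 -0.01 -0.  ] [ 0.01 -0.03 -0.84]
[0.24761408 1.36786557 0.19703613]
```

step_arm(increments=[0, 0, 0, 0, 0, 0.4, 0, 0, 0, 0, 0, 0.8, 0, 0, 0, 0, 0, 0.8, 0, 0, 0, 0, 0, 0.8])

```text
time_s: 8.05
position: [517.7, 180.9, 82.8]
ee_rot: [-2.517, -1.88, -0.005]
contact_force: [-5.9, -1.1, 24.8]
gripper_width: 20.3
gripper_force: 27.6
```

```bash
python3 go.py 516.8 179.8 83 -3.5; python3 -c "
from rig import *
print(sense()['moment'])"
```

```text
t 8.05 p [517.7 180.9  82.8] F [-5.9 -1.1 24.8] w 20.29605763675237 j [-0.58  0.48  0.24  1.94 -0.17  0.73 -0.53]
[-0.03 -0.01 -0.  ] [ 0.01 -0.02 -1.62]
[-0.32707756  1.49797938  0.96148983]
```

The moment rose to 0.96 N m, so it is hard against the stop. I unload, lift and swing over to the right fastener.

step_arm(increments=[0, 0, 0, 0, 0, -0.6, 0, 0, 0, 0, 0, -1.2, 0, 0, -0.2, 0, 0, -1.2, 0, 0, -0.6, 0, 0, -1.2, 0, 0, -1.4, 0, 0, -1.2])

```text
time_s: 8.55
position: [513.7, 178.5, 147.7]
ee_rot: [-2.353, -2.078, 0.011]
contact_force: [0.1, 0.1, 0.0]
gripper_width: 20.0
gripper_force: 0.0
```

```bash
python3 go.py 507 24 150 84.5; python3 - <<'E'
from rig import *
import cv2,numpy as np
c=read_camera("wrist");cv2.imwrite("pics/w3.png",c["image"])
E
```

```text
t 8.55 p [513.7 178.5 147.7] F [0.1 0.1 0. ] w 20.018769620670263 j [-0.56  0.38  0.22  1.9  -0.11  0.87 -0.41]
[-3.08  0.25 -0.04] [ -0.06  -0.02 -11.45]
```

View pics/w3.png

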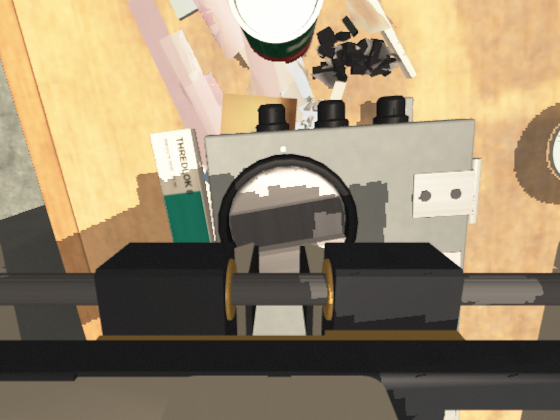

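The wrist view has world +x to the right. The left slot runs (232,213)–(340,197), about 5° steeper than the box edge (205,136)–(472,122), so I check the true angle.

```bash
python3 - <<'E'
from rig import *
from h import *
c=read_camera("wrist");np.savez("w3.npz",**c);im=c["image"];K,R,t=c["camera_matrix"],c["R"],c["t"];o=-R.T@t
# rectify to plane z=95 top view, 4 px/mm : region x 460..570,y 150..250
def rect(z):
    xs=np.arange(425,660,.4);ys=np.arange(255,125,-.4);X,Y=np.meshgrid(xs,ys)
    q=np.stack([X,Y,np.full_like(X,z)],-1)@R.T+t
    m=(q[...,:2]/q[...,2:]*[K[0,0],K[1,1]]+K[:2,2]).astype(np.float32)
    return cv2.remap(im,m[...,0],m[...,1],cv2.INTER_LINEAR)
g=rect(95);cv2.imwrite("pics/r3.png",g);print(g.shape)
E
```

```text
(325, 588, 3)
```

View pics/r3.png

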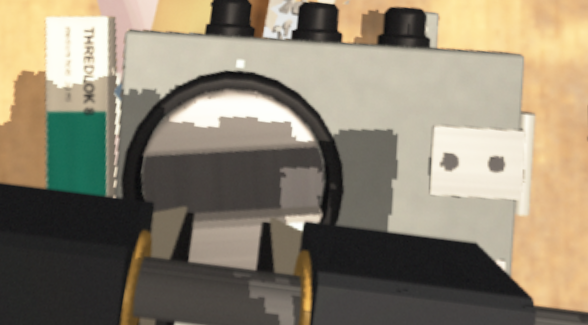

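Rectified, the slot lies at about +3° where locked is −3.4°, so it is about 0.11 rad short. My backing-off under pressure dragged the disc back. I'll re-enter, turn to the stop and lift straight up without turning back.

```bash
python3 go.py 518 180.5 88 1
```

```text
t 8.65 p [519.7 180.5 154.2] F [0.5 0.8 0.6] w 19.75895121258724 j [-0.56  0.38  0.22  1.9  -0.11  0.87 -0.41]
[-0.01 -0.04  1.32] [ 0.05 -0.03 -1.02]
```

step_arm(increments=[0, -0.04, 0.3, 0, 0, -0.5, 0, -0.04, 0.7, 0, 0, -1.0, 0, -0.04, 0.95, 0, 0, -1.0, 0, -0.04, 1.0, 0, 0, -1.0])

```text
time_s: 9.05
position: [513.1, 179.0, 97.7]
ee_rot: [-2.205, -2.235, 0.006]
contact_force: [-0.2, 0.1, -0.2]
gripper_width: 19.9
gripper_force: 0.0
```

```bash
python3 go.py 518 180.5 83 1
```

```text
t 9.05 p [513.1 179.   97.7] F [-0.2  0.1 -0.2] w 19.861032015605147 j [-0.53  0.45  0.18  1.94 -0.11  0.77 -0.27]
[0.03 0.1  0.29] [-0.03  0.01 -0.03]
```

step_arm(increments=[0.02, 0.08, 0, 0, 0, 0, 0.02, 0.08, 0.1, 0, 0, 0, 0.02, 0.08, 0.2, 0, 0, 0, 0.02, 0.08, 0.29, 0, 0, 0, 0.02, 0.08, 0.29, 0, 0, 0])

```text
time_s: 9.55
position: [518.7, 180.6, 84.8]
ee_rot: [-2.204, -2.239, 0.0]
contact_force: [0.3, 0.4, -0.3]
gripper_width: 20.1
gripper_force: 0.0
```

step_arm(increments=[0, 0, 0.05, 0, 0, 0, 0, 0, 0.06, 0, 0, 0.6, 0, 0, 0.06, 0, 0, 1.2, 0, 0, 0.06, 0, 0, 1.8, 0, 0, 0.06, 0, 0, 2.2])

```text
time_s: 10.05
position: [519.5, 180.6, 83.5]
ee_rot: [2.521, 1.873, 0.002]
contact_force: [-0.9, -1.9, 7.7]
gripper_width: 20.0
gripper_force: 21.7
```

step_arm(increments=[0, 0, 0, 0, 0, 0.3, 0, 0, 0, 0, 0, 0.3])

```text
time_s: 10.25
position: [519.5, 180.6, 83.5]
ee_rot: [2.554, 1.826, 0.002]
contact_force: [-1.0, -2.2, 9.5]
gripper_width: 20.5
gripper_force: 35.2
```

```bash
python3 go.py 516.8 179.8 83 -3.5; python3 -c "
from rig import *
print(sense()['moment'])"
```

```text
t 10.25 p [519.5 180.6  83.5] F [-1.  -2.2  9.5] w 20.470765644772143 j [-0.59  0.49  0.26  1.93 -0.18  0.74 -0.56]
[-0.03 -0.05  0.01] [ 0.01  0.   -1.92]
[-0.53803844  0.40000281  1.61785886]
```

Solid stop, at 1.6 N m. I ease off the floor first, relax the twist slightly, and lift.

step_arm(increments=[0, 0, -0.06, 0, 0, 0, 0, 0, -0.1, 0, 0, 0, 0, 0, -0.12, 0, 0, -0.5, 0, 0, -0.2, 0, 0, -0.7, 0, 0, -0.9, 0, 0, -0.7])

```text
time_s: 10.75
position: [515.3, 179.5, 124.3]
ee_rot: [-2.466, -1.942, 0.013]
contact_force: [-1.0, 0.4, -0.2]
gripper_width: 20.3
gripper_force: 0.0
```

step_arm(increments=[0, 0, -0.6, 0, 0, 0, 0, 0, -0.6, 0, 0, 0, 0, 0, -0.6, 0, 0, 0])

```text
time_s: 11.05
position: [519.1, 180.9, 158.3]
ee_rot: [-2.468, -1.943, -0.003]
contact_force: [-0.6, 0.0, -1.0]
gripper_width: 20.0
gripper_force: 0.0
```

```bash
cat > rect.py <<'E'
import sys
from rig import *
from h import *
def rect(name,x0,x1,y0,y1,out,z=95):
    c=read_camera("wrist");im=c["image"];K,R,t=c["camera_matrix"],c["R"],c["t"]
    X,Y=np.meshgrid(np.arange(x0,x1,.4),np.arange(y1,y0,-.4))
    q=np.stack([X,Y,np.full_like(X,z)],-1)@R.T+t
    m=(q[...,:2]/q[...,2:]*[K[0,0],K[1,1]]+K[:2,2]).astype(np.float32)
    cv2.imwrite(out,cv2.remap(im,m[...,0],m[...,1],cv2.INTER_LINEAR))
a=sys.argv;rect("wrist",*map(float,a[1:5]),a[5])
E
python3 rect.py 425 660 125 255 pics/r4.png; python3 go.py 507.5 24.5 150 84.5
```

```text
t 11.1 p [518.3 180.5 157.2] F [-0.1 -0.3 -0.8] w 19.824489653708003 j [-0.6   0.38  0.26  1.89 -0.12  0.89 -0.51]
[-3.08  0.52  0.14] [-0.000e+00 -1.000e-02 -1.226e+01]
```

View pics/r4.png

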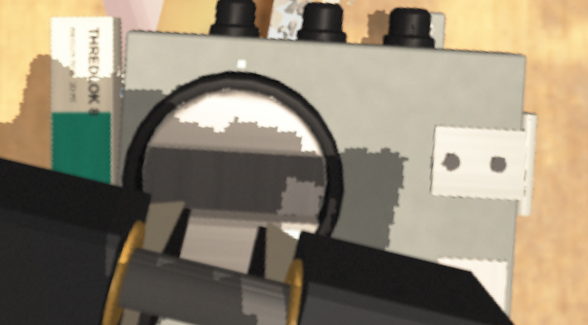

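The slot now looks near parallel to the box's side edge (upper slot edge around rows 147–150). I check this numerically.

```bash
python3 - <<'E'
import cv2,numpy as np
for f in("r3","r4"):
    g=cv2.GaussianBlur(cv2.cvtColor(cv2.imread(f"pics/{f}.png"),cv2.COLOR_BGR2GRAY).astype(float),(1,7),1.2)
    d=np.diff(g,axis=0)
    def edge(c0,c1,r0,r1,sg):
        c=np.arange(c0,c1);r=r0+np.argmax(sg*d[r0:r1,c0:c1],0);
        for _ in range(4):
            p=np.polyfit(c,r,1);k=abs(np.polyval(p,c)-r)<max(2,1.0*np.std(np.polyval(p,c)-r));c,r=c[k],r[k]
        return np.round([p[0],np.polyval(p,235),len(c)],3)
    print(f,"slot upper",edge(160,315,138,164,-1),"lower",edge(190,270,195,228,1),"box",edge(270,290,20,60,1),edge(140,200,20,50,1),edge(440,515,40,65,1))
E
```

```text
r3 slot upper [-5.60000e-02  1.50335e+02  1.34000e+02] lower [-6.00000e-02  2.18189e+02  6.90000e+01] box [ 0.061 38.02  15.   ] [ 0.063 38.457 60.   ] [6.2000e-02 3.8042e+01 7.5000e+01]
r4 slot upper [6.2000e-02 1.5084e+02 1.4000e+02] lower [6.30000e-02 2.18762e+02 6.10000e+01] box [1.4000e-02 4.0332e+01 1.6000e+01] [ 0.062 38.207 60.   ] [6.5000e-02 3.7439e+01 7.5000e+01]
```

The left slot is parallel to the box edge (0.062 against 0.062), so it is fully locked. Next, the right fastener.

step_arm(increments=[-0.6, 0.1, 0, 0, 0, -1, -1.2, 0.2, 0, 0, 0, -2, -1.8, 0.3, 0, 0, 0, -3, -2.4, 0.4, 0, 0, 0, -4, -3.06, 0.52, 0, 0, 0, -5])

```text
time_s: 11.6
position: [506.8, 25.0, 155.8]
ee_rot: [-1.644, -2.674, 0.002]
contact_force: [0.4, 1.3, 0.2]
gripper_width: 19.8
gripper_force: 0.0
```

step_arm(increments=[0, 0, 0, 0, 0, -1, 0, 0, 0, 0, 0, -2, 0, 0, 0, 0, 0, -3, 0, 0, 0, 0, 0, -4, 0, 0, 0, 0, 0, -5])

```text
time_s: 12.1
position: [506.9, 25.7, 155.7]
ee_rot: [-0.632, -3.074, 0.001]
contact_force: [0.1, 0.3, 0.2]
gripper_width: 20.0
gripper_force: 0.0
```

step_arm(increments=[0, 0, 0, 0, 0, -1, 0, 0, 0, 0, 0, -2, 0, 0, 0, 0, 0, -2.3, 0, 0, 0, 0, 0, -2.3])

```text
time_s: 12.5
position: [507.0, 25.6, 155.9]
ee_rot: [-0.141, -3.135, 0.0]
contact_force: [-0.6, 0.0, 0.1]
gripper_width: 20.0
gripper_force: 0.0
```

```bash
python3 rect.py 420 580 -50 90 pics/r5.png; python3 go.py 508.5 25 105 84; python3 - <<'E'
import cv2,numpy as np
g=cv2.GaussianBlur(cv2.cvtColor(cv2.imread("pics/r5.png"),cv2.COLOR_BGR2GRAY).astype(float),(7,1),1.2)
print(g.shape);
for r in range(120,260,20):print(r,g[r,80:330:6].astype(int))
E
```

```text
t 12.55 p [507.3  25.6 156.1] F [ 0.6 -0.5  0.8] w 19.849185064490218 j [-0.1   0.31 -0.    1.98  0.    0.86  1.38]
[-0.03 -0.01  1.02] [-0.   -0.02  0.1 ]
(350, 400)
120 [118 228  81 100 101  94  17  31  29 107 158 166 160 158 157 154 151 150
 109  63  63  63  62  62  62  62  62  93 105 104  92  74  60  38  28  21
  34  54  59  62  67  70]
140 [130 107  90 103  86  18  33  31 114 155 165 162 156 157 155 152 150 139
  73  62  61  61  60  60  62  61  61  62  95 108 166 252 253 252 252 251
  85  56  62  64  68  70]
160 [131  89  93 101  35  24  31  76 130 162 160 157 155 155 152 149 149 123
  62  62  63  62  62  61  64 122 125  92  98 196 237 252 252 252 252 243
  55  56  61  66  69  70]
180 [133  76  98 101  60  19  32  55 137 161 158 153 154 152 150 147 143  87
  62  61  61  61  60  60  63 117  96  90 118 207 250 252 251 251 251 193
  56  59  61  67  69  70]
200 [ 98  72 100 100  99  55  21  30  53 120 153 153 152 149 147 146 128  67
  64  64  63  63  63  62 113 125 102  45  98 142 223 241 245 250 250 106
  56  62  62  68  70  70]
220 [ 99  80  98 100 100 100  97  24  26  27  71 128 147 147 145 144 104  62
  61  61  61  59  60  59  59  59  89 108 108 107 108 108 107  95  52  49
  57  61  65  69  69  72]
240 [ 87  87  99 100 100 100 101  99 100  92  23  26  27  53 111 130  68  61
  61  61  62  62  61  61  62  53  57  86  84  97 100 100  99  96  87  54
  59  60  67  69  70  71]
```

View pics/r5.png

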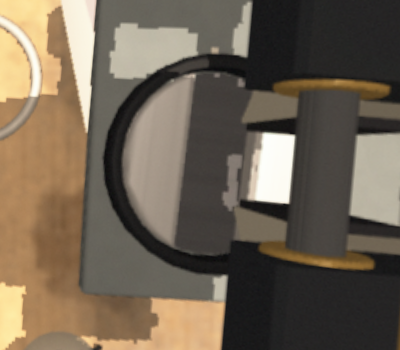

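The rectified view shows the right collar centred at row ≈163 (y≈24.6), and the slot edge gives centre x≈507.5 with yaw ≈83.5°. The tool is already there, so I descend.

step_arm(increments=[0, -0.02, 0.5, 0, 0, 0.15, 0, -0.02, 0.95, 0, 0, 0.15, 0, -0.02, 1.0, 0, 0, 0.15, 0, -0.02, 1.0, 0, 0, 0.15])

```text
time_s: 12.95
position: [507.3, 24.7, 106.5]
ee_rot: [-0.174, -3.134, 0.001]
contact_force: [0.4, 0.2, 0.7]
gripper_width: 20.1
gripper_force: 0.0
```

step_arm(increments=[0, 0, 0.1, 0, 0, 0, 0, 0, 0.2, 0, 0, 0, 0, 0, 0.3, 0, 0, 0, 0, 0, 0.35, 0, 0, 0, 0, 0, 0.35, 0, 0, 0])

```text
time_s: 13.45
position: [507.9, 24.7, 89.4]
ee_rot: [-0.173, -3.136, 0.0]
contact_force: [-0.1, 0.1, 0.2]
gripper_width: 19.9
gripper_force: 0.0
```

step_arm(increments=[0, 0, 0.1, 0, 0, 0, 0, 0, 0.15, 0, 0, 0, 0, 0, 0.19, 0, 0, 0, 0, 0, 0.19, 0, 0, 0])

```text
time_s: 13.85
position: [508.9, 24.8, 82.8]
ee_rot: [0.173, 3.136, 0.0]
contact_force: [-7.7, -0.7, 26.0]
gripper_width: 20.1
gripper_force: 12.8
```

step_arm(increments=[0, 0, 0.02, 0, 0, 0.8, 0, 0, 0.02, 0, 0, 1.6, 0, 0, 0.02, 0, 0, 2.4, 0, 0, 0.02, 0, 0, 3.2, 0, 0, 0.02, 0, 0, 4.0])

```text
time_s: 14.35
position: [509.0, 25.2, 82.6]
ee_rot: [1.037, 2.964, 0.003]
contact_force: [-10.7, 0.5, 34.0]
gripper_width: 19.9
gripper_force: 16.6
```

step_arm(increments=[0, 0, 0, 0, 0, 0.8, 0, 0, 0, 0, 0, 1.6, 0, 0, 0, 0, 0, 2.4, 0, 0, 0, 0, 0, 3.2, 0, 0, 0, 0, 0, 4.0])

```text
time_s: 14.85
position: [509.3, 25.4, 82.6]
ee_rot: [1.814, 2.564, 0.004]
contact_force: [-9.4, 0.3, 32.6]
gripper_width: 19.7
gripper_force: 16.6
```

```bash
python3 go.py 507.7 24.7 83 -16.5
```

```text
t 14.85 p [509.3  25.4  82.6] F [-9.4  0.3 32.6] w 19.676045297913006 j [-0.32  0.43  0.27  2.03 -0.18  0.7   0.4 ]
[-0.   -0.03 -0.01] [ 0.01 -0.01  4.49]
```

step_arm(increments=[0, 0, 0, 0, 0, 0.8, 0, 0, 0, 0, 0, 1.6, 0, 0, -0.02, 0, 0, 2.4, 0, 0, -0.02, 0, 0, 3.2, 0, 0, -0.02, 0, 0, 3.7])

```text
time_s: 15.35
position: [510.3, 25.3, 82.9]
ee_rot: [2.407, 2.016, 0.006]
contact_force: [-4.1, 1.1, 22.3]
gripper_width: 19.7
gripper_force: 11.1
```

step_arm(increments=[0, 0, 0, 0, 0, 0.5, 0, 0, 0, 0, 0, 1.0, 0, 0, 0, 0, 0, 1.2, 0, 0, 0, 0, 0, 1.2])

```text
time_s: 15.75
position: [510.5, 24.8, 82.9]
ee_rot: [2.559, 1.819, 0.005]
contact_force: [-3.5, -2.3, 24.3]
gripper_width: 20.7
gripper_force: 43.4
```

```bash
python3 go.py 507.7 24.7 83 -16.5; python3 -c "
from rig import *
print(sense()['moment'])"
```

```text
t 15.75 p [510.5  24.8  82.9] F [-3.5 -2.3 24.3] w 20.683460207471228 j [-0.46  0.45  0.44  2.04 -0.29  0.71 -0.18]
[-0.02 -0.05 -0.  ] [ 0.03 -0.01 -0.34]
[-0.39325983  1.11315836  1.84831893]
```

Hard against the stop, at 1.85 N m. I lift straight off the floor first, then relax the twist slightly and retreat.

step_arm(increments=[0, 0, -0.06, 0, 0, 0, 0, 0, -0.12, 0, 0, 0, 0, 0, -0.15, 0, 0, -0.4, 0, 0, -0.2, 0, 0, -0.7, 0, 0, -0.9, 0, 0, -0.7])

```text
time_s: 16.25
position: [504.5, 24.7, 121.9]
ee_rot: [-2.47, -1.934, 0.012]
contact_force: [-0.3, 0.0, 0.9]
gripper_width: 19.8
gripper_force: 0.0
```

step_arm(increments=[0, 0, -0.6, 0, 0, 0, 0, 0, -0.6, 0, 0, 0, 0, 0, -0.6, 0, 0, 0, 0, 0, -0.6, 0, 0, 0])

```text
time_s: 16.65
position: [507.2, 24.9, 154.2]
ee_rot: [-2.473, -1.935, 0.002]
contact_force: [-0.1, -0.1, 0.5]
gripper_width: 19.5
gripper_force: 0.0
```

```bash
python3 rect.py 415 650 -30 100 pics/r6.png; python3 go.py 400 100 250 0; python3 - <<'E'
import cv2,numpy as np
g=cv2.GaussianBlur(cv2.cvtColor(cv2.imread("pics/r6.png"),cv2.COLOR_BGR2GRAY).astype(float),(1,7),1.2);d=np.diff(g,axis=0)
for c in range(170,300,12):print(c,np.argmin(d[138:175,c])+138,int(d[138:175,c].min()),np.argmax(d[195:235,c])+195,int(d[195:235,c].max()))
E
```

```text
t 16.7 p [507.1  24.8 154. ] F [-0.5  0.4 -0.2] w 19.941199747327307 j [-0.49  0.33  0.47  1.99 -0.2   0.86 -0.16]
[ 0.94 -2.44 -1.92] [-0.02  0.   -1.74]
170 148 -12 200 9
182 149 -12 226 12
194 150 -11 218 7
206 151 -13 218 7
218 151 -12 219 7
230 152 -12 220 8
242 153 -13 221 8
254 154 -12 213 8
266 154 -11 213 6
278 155 -11 223 11
290 156 -13 223 24
```

The right slot slope (≈0.065) matches the box yaw, so it is locked. I back away and check the cover numerically.

step_arm(increments=[0, 0, -0.8, 0, 0, 0, 0, 0, -1.6, 0, 0, 0, 0.8, 0, -2, 0, 0, 0, 1.6, 0, -2, 0, 0, 0, 2.4, 0, -2, 0, 0, 0])

```text
time_s: 17.2
position: [537.3, 142.5, 255.2]
ee_rot: [-2.475, -1.935, -0.001]
contact_force: [0.7, -0.7, 0.4]
gripper_width: 19.8
gripper_force: 0.0
```

step_arm(increments=[0.8, 0, 0, 0, 0, 0, 1.6, 0, 0, 0, 0, 0, 2.4, 0, 0, 0, 0, 0, 3.2, 0, 0, 0, 0, 0, 4.0, 0, 0, 0, 0, 0])

```text
time_s: 17.7
position: [584.6, 336.7, 253.2]
ee_rot: [-2.474, -1.936, 0.004]
contact_force: [0.5, -0.6, 0.4]
gripper_width: 20.0
gripper_force: 0.0
```

step_arm(increments=[0.8, 0, 0, 0, 0, 0, 1.6, 0, 0, 0, 0, 0, 2.4, 0, 0, 0, 0, 0, 2.4, 0, 0, 0, 0, 0])

```text
time_s: 18.1
position: [610.9, 459.1, 250.7]
ee_rot: [-2.463, -1.943, 0.005]
contact_force: [0.1, 0.3, -1.0]
gripper_width: 19.9
gripper_force: 0.0
```

```bash
python3 - <<'E'
from rig import *
from h import *
s=sense();print(s["time_s"],s["position"],s["contact_force"])
c=read_camera("top");P=cloud(c);K,R,t=c["camera_matrix"],c["R"],c["t"]
w=-.062;bx=np.array([np.cos(w),np.sin(w),0]);by=np.array([-np.sin(w),np.cos(w),0]);O=np.array([549.5,99.5,0])
Q=P.reshape(-1,3);l=(Q-O)@np.c_[bx,by]
k=(abs(l[:,1])<25)&(l[:,0]>-80)&(l[:,0]<50)&(abs(Q[:,2]-80)<40)
p=np.polyfit(l[k,0],Q[k,2],1);print("cover slope",p,k.sum())
# rectify slots
for nm,sg in(("L",78),("R",-78)):
    C=O-38*bx+sg*by;X,Y=np.meshgrid(np.arange(-34,34,.5),np.arange(34,-34,-.5))
    q=np.stack([C[0]+X,C[1]+Y,0*X+95],-1)@R.T+t;m=(q[...,:2]/q[...,2:]*[K[0,0],K[1,1]]+K[:2,2]).astype(np.float32)
    g=cv2.cvtColor(cv2.remap(c["image"],m[...,0],m[...,1],1),cv2.COLOR_BGR2GRAY)
    msk=(g<105)&(np.hypot(X,Y)<32);pt=np.c_[X[msk],Y[msk]];d=np.linalg.svd(pt-pt.mean(0),full_matrices=False)[2][0]
    print(nm,"slot yaw",np.arctan(d[1]/d[0]),pt.mean(0),msk.sum()*.25)
# others changed?
a=np.load("top0.npz")["image"].astype(int);df=abs(a-c["image"].astype(int)).max(2)>40
for n,(u,v) in dict(jar=(329,239),can=(178,212),ring=(269,258),glue=(227,247),bag=(301,260),sciss=(150,255),pack=(444,248)).items():print(n,df[v-10:v+11,u-10:u+11].mean())
E
```

```text
18.1 [610.88461372 459.11292247 250.65356117] [ 0.14352167  0.29472184 -1.01220299]
cover slope [-1.04632122e-02  7.99837602e+01] 843
L slot yaw -0.054733497014213664 [1.27461024 4.63563474] 561.25
R slot yaw 0.03291098011268311 [9.39598997 7.12656642] 99.75
jar 0.0
can 0.0
ring 0.0
glue 0.0
bag 0.0
sciss 0.10884353741496598
pack 0.0
```

```bash
python3 -c "
from rig import *
print(finish_job())"
```

```text
the job is handed in; nothing more can be done
None
```

The cover is shut on its seal and both fasteners are turned to their stops and locked. I checked the slot angles and cover height in the camera images, saw no sign that anything else on the worktop had moved (the arm partly hid the scissors in the last check), and handed the job in at about 18 s.

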